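# Swap the data cartridge of a shipboard recorder

## Task

Change the cartridge in the recorder: draw the full one, which sticks out of its bay, out of the slot and set it down flat in the free half of the grey tray, beside the one already there. Then take the spare cartridge of the same size from the bench and push it, connector end first, through the emptied slot until it stops fully home, and let go. Drop neither cartridge, and leave everything else on the bench where it is.

Things in the scene. Friction and masses are not known exactly. Their poses are not given: they have to be found in the camera images.
- recorder: Fixed two-bay recorder in a blue case, 280 wide (y), 250 deep (x), top 104 mm above the bench. Origin at bench level under the middle of its front face; x points into it, so its front faces -x (towards the robot). Its two slots are centred at y = +55 and y = -55 mm; either may be the one in use. Two bar handles, 56 mm high, stand out 30 mm from the front face at y = +-129 mm.
- slot (a point): Middle of the mouth of the slot in use, on the front face, 67.5 mm above the bench; x points into the slot, z up. The slot is horizontal, 64 mm wide and 23 mm high, its floor 56 mm above the bench. A light hanging dust flap just inside is pushed in and up by the cartridge (about 1 N). A stop lies 112 mm behind the front face, so a cartridge that is fully home stands out 4 mm. The other slot holds a cartridge that is fully home and fixed.
- cart_full: The full cartridge: dark flat plastic box 116 long (x) x 60 wide (y) x 20 mm thick, 0.12 to 0.26 kg. Origin in the middle of its underside; +x end is the connector end, which is slightly narrowed in two steps over the last 14 mm; the -x end (tail) is square, with ribs across its top. At the start its tail stands 38 to 46 mm out of the slot in use, resting on the slot floor.
- full_tail (a point): Middle of the tail end face of the full cartridge, 58 mm behind its origin and 10 mm above its underside.
- cart_fresh: The spare cartridge, same shape, size and axes as cart_full; it lies flat on the bench on its underside, between the radio and the roll of tape.
- fresh_tail (a point): Middle of the tail end face of the spare cartridge, 58 mm behind its origin and 10 mm above its underside. Fully home it lies 4 mm in front of the slot's front face.
- tray: Fixed open grey tray, outside 165 (x) x 250 (y) x 30 mm high, walls 4 mm, floor 4 mm thick (its upper side 4 mm above the bench). Origin at bench level under its centre. Its +y half holds an earlier cartridge; its -y half is free.
- cart_old: Earlier cartridge lying in the +y half of the tray, same shape as cart_full; to be left alone.
- radio: Handheld radio lying flat on the bench beside the spare cartridge, on its +y side; body 108 x 56 x 32 mm, antenna 50 mm more at +x; origin under the middle of its body. Leave alone.
- tape: Roll of tape lying flat beside the spare cartridge, on its -y side, 96 mm across, 24 mm high. Origin under its centre. Leave alone.
- flask: Steel flask standing beside the recorder, 70 mm across, 172 mm high. Origin under its centre. Leave alone.
- mouse: Computer mouse on the other side of the recorder, 100 x 60 x 32 mm. Origin under its centre. Leave alone.
- wide_cart: Cartridge of another, wider format, grey, 105 (x) x 100 (y) x 24 mm, lying on the bench in front of the recorder; it does not fit the slot. Origin under its centre. Leave alone.
- mug: White mug, 80 mm across, 92 mm high. Origin under its centre. Leave alone.
- meter: Yellow hand multimeter lying on its back, 180 x 85 x 42 mm. Origin under its centre. Leave alone.
Mind the look-alikes: they are no part of the job. Leave any orange or purple look-alike of the cart_fresh alone. Leave any turquoise look-alike of the cart_full alone.

How it is judged:
By the outcome, as a careful person would: the job done as asked, in the order asked, and still so for the second after the job is handed in, with the robot touching nothing.
It also fails if it takes over 67 s, if anything falls off the work surface, if the arm or the gripper's body presses on something with over 40 N, if the wrist force passes 120 N, or if a joint passes its speed limit or range.

## Robot

A 6-joint arm with a two-finger parallel gripper is mounted at the origin on the work surface. World frame = base frame: x ahead of the robot, y to its left, z up, the work surface at z = 0. Lengths are in m, angles in degrees, forces in N, time in s.
With the tool pointing down it reaches from about 0.375 to 0.75 m from the base axis. Payload 9 kg.
Tool frame: the origin (TCP) lies where the fingers leave the gripper's body, on its centre line; the fingertips stand 73 mm ahead of it and the grasp point (between the pads) lies 54 mm ahead of it (robot.tip_reach is the distance from the TCP to the fingertips, in m); z points along the fingers, y is the direction in which the jaws open and shut (so a half turn about z gives the same grasp; the last joint's range is limited). The gripper opens to 85 mm and grips with 20 to 120 N. Pads are 22 mm wide; open, the fingers measure 114 mm over their backs; the gripper's body (76 mm by 85 mm) begins 54 mm behind the grasp point. The pads swing forward as they close: fully open they stand 13 mm farther back than shut.
Start: joints at [64.131, 5.964, 5.575, 89.605, 0, 77.527], TCP at [0.139, 0.584, 0.304] pointing down, gripper open.
Joint ranges: [-171.21, 171.21], [-48.23, 106.86], [-62.78, 66.21], [-105.2, 120.99], [-86.42, 89.51], [-180, 180]. Speed limits (degrees/s): [127.2, 127.2, 147.25, 180, 180, 180].

## Interface

Orientations are given as [roll, pitch, yaw] about the fixed x, y, z axes, in that order (R = Rz(yaw) Ry(pitch) Rx(roll)).
In Python, from plant import robot gives the robot as it stands. Calls block until the motion is done:
- robot.move_pose(position, orientation): joint-space move of the TCP to a pose.
- robot.line_to(position, vel=0.15, rotation=None, guard=None): straight line of the TCP; rotation=None keeps the orientation; vel is the mean speed in m/s. With guard (N) it stops when the force on the tool has changed by that much, and returns True; else False.
- robot.goto_joints(angles): joint-space move.
- robot.set_gripper(opening): finger opening in m; the grip force is fixed at half the most; returns when the fingers have stopped.
- robot.pause(seconds).
- robot.ik(position, orientation): joint angles nearest the present ones, or None.
- robot.observe(): the state.
- robot.grab_frame(name): name is "side" or "top" or "wrist"; returns the picture (384x512x3 uint8, blue, green, red); there is no depth.
- robot.get_calibration(name): a dict with "vertical_fov" (degrees; the focal length in pixels is half the picture's height over the tangent of half this angle, whatever the lens; pixels are square), "cx", "cy" (the principal point, pixels), "rvec" (rotation vector, rad) and "tvec" (3), from world to camera coordinates, as OpenCV has them. Camera axes: x right, y down, z forward; pixel columns grow to the right and rows downward; lengths in m; the calibration is good to about 2 mm. A picture is of the moment at which its call begins: read the wrist's pose just before it. get_calibration takes no time and is no camera call; for the wrist camera it gives the pose at the moment of the call.
A pose or a line that the arm cannot do raises robot.IKError and nothing moves.
- robot.job_done(): hands the job in, once; it reports no verdict.
The state is a dict: "time": time; "q": joint angles; "qvel": joint speeds; "joint_torque": joint torques, N m; "tool_pos": TCP position; "tcp_rot": TCP orientation; "ft_force": force on the tool from outside, world axes, zero at the start; "torque": the same for the moment, N m; "gripper_width": finger opening in m.
Only numpy, scipy, OpenCV 4.12 (cv2) and the standard library are available. Lean on these libraries where they do the work, as an engineer would, in place of code of your own. Each camera call takes 0.05 s, during which the arm holds its last target.

## Working session

There is one attempt and no reset: what is moved stays moved. The work goes in short steps, each a Python script; the robot and the scene stay as the last script left them, time stands still between calls to the robot, and variables do not carry over. Pictures are saved under pics/ and viewed, and the job is handed in when it is done.

```bash
mkdir -p pics; ls; cat > h.py <<'E'
import numpy as np, cv2
from plant import robot
def K(c):
    f=192/np.tan(np.radians(c['vertical_fov'])/2); return np.array([[f,0,c['cx']],[0,f,c['cy']],[0,0,1.]])
def ray(c,u,v):
    R=cv2.Rodrigues(np.array(c['rvec'],float))[0]; t=np.array(c['tvec'],float).ravel()
    return -R.T@t, R.T@np.linalg.inv(K(c))@np.array([u,v,1.])
def px2z(c,u,v,z):
    o,d=ray(c,u,v); return o+d*(z-o[2])/d[2]
def proj(c,P):
    return cv2.projectPoints(np.array(P,float).reshape(-1,1,3),np.array(c['rvec'],float),np.array(c['tvec'],float),K(c),None)[0].reshape(-1,2)
E
python3 - <<'E'
from h import *
s=robot.observe(); print(s)
for n in ['side','top','wrist']:
    c=robot.get_calibration(n); print(n,c, ray(c,256,192))
    im=robot.grab_frame(n); cv2.imwrite(f'pics/{n}0_raw.png',im); cv2.imwrite(f'pics/{n}0.png',cv2.resize(im,(800,600),interpolation=cv2.INTER_CUBIC))
E
```

```text
pics
{'time': 0.0, 'q': array([ 6.41306167e+01,  5.99884385e+00,  5.52732506e+00,  8.96054021e+01,
       -7.28103293e-05,  7.75273141e+01]), 'qvel': array([-0.06265687, -0.02425828,  0.00604267,  0.08052364, -0.01540601,
       -0.14988305]), 'joint_torque': array([-1.42228793e-03, -5.56925905e+01,  5.03656876e+01,  1.63571112e-02,
       -4.62354510e-04, -4.50347599e-07]), 'tool_pos': array([0.13889213, 0.58345479, 0.30312252]), 'tcp_rot': array([-1.79924879e+02, -1.65418364e-02,  1.66603292e+02]), 'ft_force': array([-0.09232118,  0.14956985,  0.13788539]), 'torque': array([0.01245167, 0.03567364, 0.0183213 ]), 'gripper_width': 0.08505855894163192}
side {'vertical_fov': 42.87572882102546, 'cx': 258.56922497311564, 'cy': 193.07778846345673, 'rvec': array([ 1.96033464, -0.82494032,  0.46534364]), 'tvec': array([-0.37856703,  0.24523106,  1.1678912 ])} (array([-0.36212344, -0.90040579,  0.79092171]), array([ 0.61058996,  0.6172533 , -0.49619626]))
top {'vertical_fov': 47.15851462189964, 'cx': 256.18025387700965, 'cy': 188.74848353308914, 'rvec': array([ 2.14651555, -2.11412623,  0.17611879]), 'tvec': array([-0.01387365,  0.5199482 ,  1.53052021])} (array([ 0.25382969, -0.01582932,  1.59635543]), array([ 0.16179195,  0.00656376, -0.98683083]))
wrist {'vertical_fov': 62.58926567555941, 'cx': 252.69947491493375, 'cy': 189.95814350978642, 'rvec': array([-2.25738382, -1.78350764, -0.28464054]), 'tvec': array([-0.59998725, -0.04053594,  0.38024107])} (array([0.06068961, 0.60293959, 0.37281599]), array([ 0.31275437, -0.06532284, -0.94766482]))
```

View pics/top0.png

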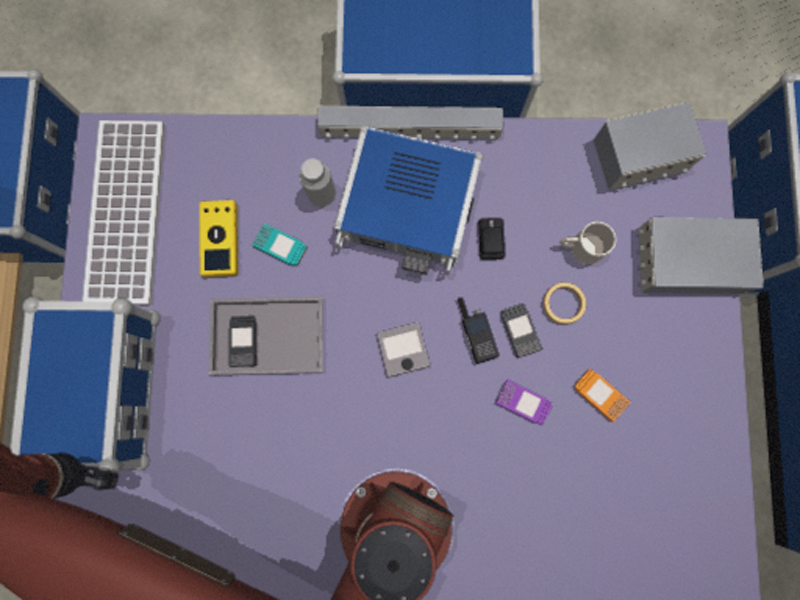

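View pics/side0.png

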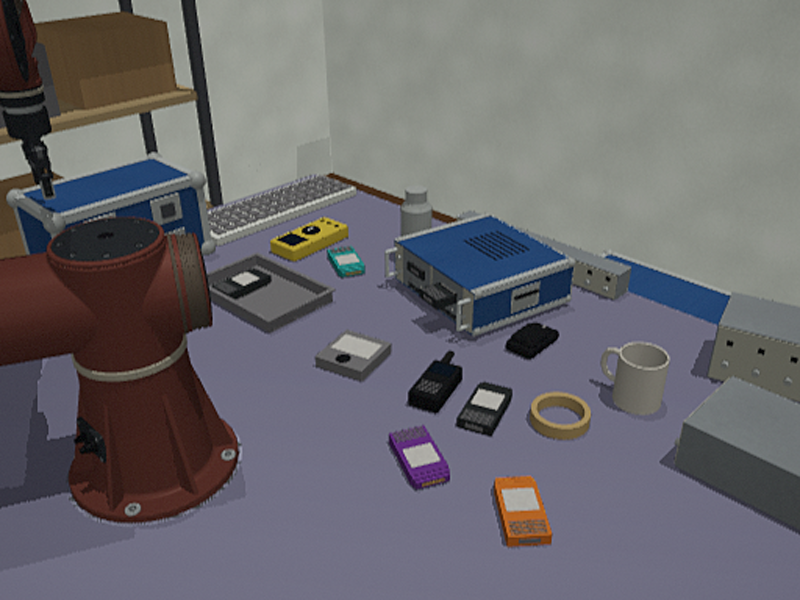

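View pics/wrist0.png

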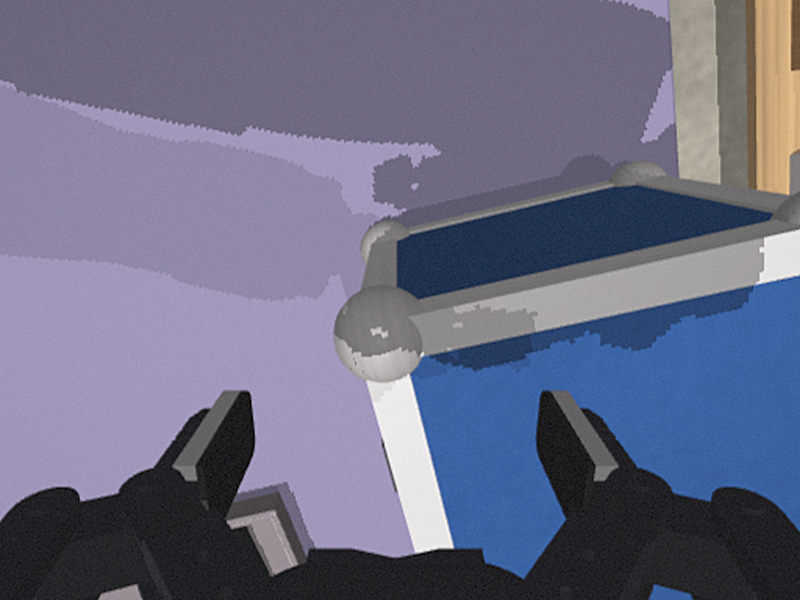

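```bash
python3 - <<'E'
from h import *
im=cv2.imread('pics/top0_raw.png')
def crop(n,x0,y0,x1,y1,s):
    c=cv2.resize(im[y0:y1,x0:x1],None,fx=s,fy=s,interpolation=cv2.INTER_CUBIC)
    for x in range(x0,x1,10): cv2.line(c,((x-x0)*s,0),((x-x0)*s,6 if x%50 else 14),(0,255,255),1)
    for y in range(y0,y1,10): cv2.line(c,(0,(y-y0)*s),(6 if y%50 else 14,(y-y0)*s),(0,255,255),1)
    cv2.imwrite(n,c)
crop('pics/t_rec.png',200,70,330,180,6)
crop('pics/t_fresh.png',230,170,390,280,5)
crop('pics/t_tray.png',120,180,230,260,7)
E
```

```text
(no output)
```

View pics/t_rec.png

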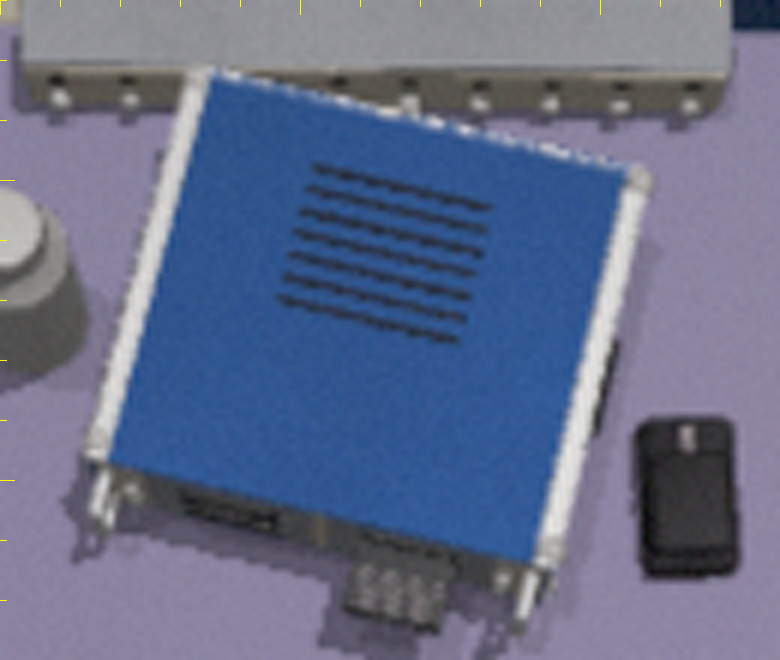

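View pics/t_fresh.png

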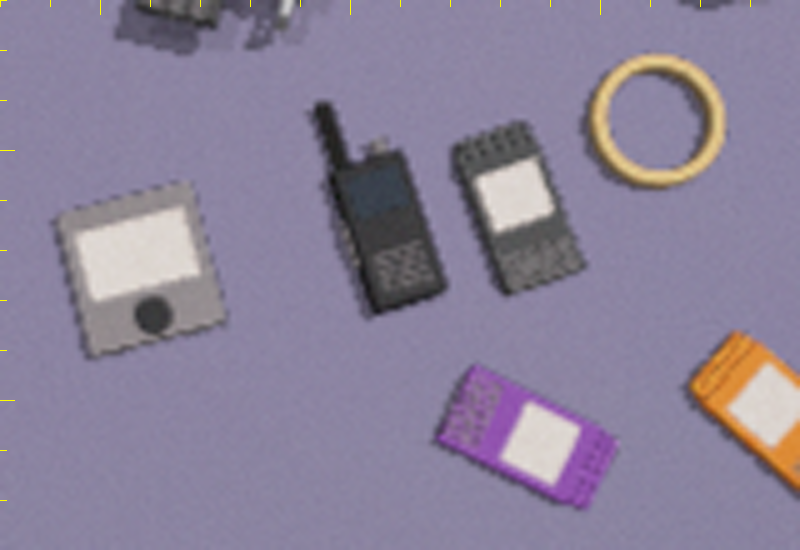

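View pics/t_tray.png

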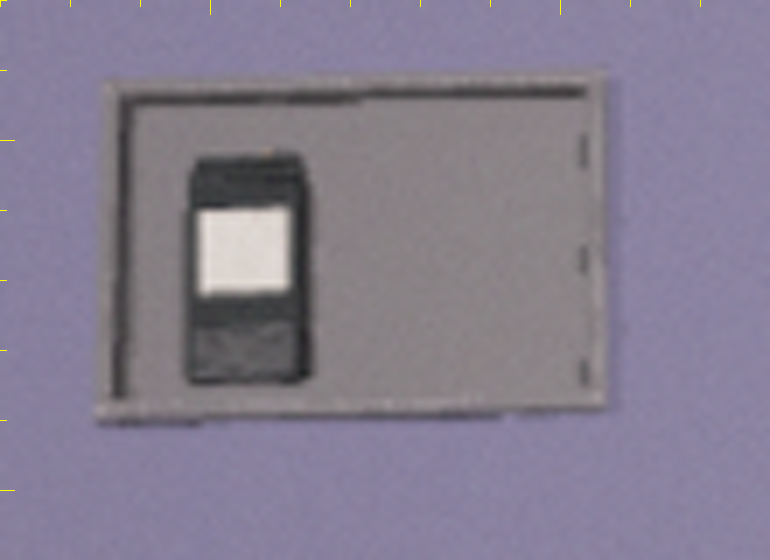

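```bash
python3 - <<'E'
from h import *
c=robot.get_calibration('top')
def P(x0,y0,s,pts,z): 
    return np.array([px2z(c,x0+(x-.5*(s-1))/s,y0+(y-.5*(s-1))/s,z) for x,y in pts])
r=P(200,70,6,[(88,458),(560,562),(652,180),(195,72)],.104); print('rec',r.round(4)); 
for i in range(4): print(np.linalg.norm(r[i]-r[(i+1)%4]))
f=P(230,170,5,[(453,152),(527,124),(585,266),(510,294)],.02); print('fresh',f.round(4))
for i in range(4): print(np.linalg.norm(f[i]-f[(i+1)%4]))
t=P(120,180,7,[(104,82),(606,75),(606,405),(96,414)],.03); print('tray',t.round(4))
for i in range(4): print(np.linalg.norm(t[i]-t[(i+1)%4]))
print('full tail', P(200,70,6,[(346,608),(440,626)],.076))
print('tape',P(230,170,5,[(657,120)],.024),'radio',P(230,170,5,[(405,152),(445,288),(372,314)],.032),'wide',P(230,170,5,[(55,215),(190,185),(225,323),(90,355)],.024))
for n in 'fresh',f: pass
d=f[0]+f[1]-f[2]-f[3]; print('fresh c',f.mean(0),np.degrees(np.arctan2(d[1],d[0])))
d=t[0]+t[1]-t[2]-t[3]; print('tray c',t.mean(0),np.degrees(np.arctan2(d[1],d[0])))
d=r[2]+r[3]-r[0]-r[1]; print('rec c',r.mean(0),np.degrees(np.arctan2(d[1],d[0])))
E
```

```text
rec [[ 0.6598  0.1428  0.104 ]
 [ 0.6017 -0.1326  0.104 ]
 [ 0.8351 -0.1869  0.104 ]
 [ 0.8992  0.0863  0.104 ]]
0.28152690815553266
0.23962851330731627
0.28064284831737973
0.24595210946315205
fresh [[ 0.4864 -0.2381  0.02  ]
 [ 0.5077 -0.2919  0.02  ]
 [ 0.4052 -0.3319  0.02  ]
 [ 0.3843 -0.2779  0.02  ]]
0.0578763953804844
0.11004289292942794
0.057909357526645465
0.10956681142527491
tray [[0.5067 0.4338 0.03  ]
 [0.5142 0.1748 0.03  ]
 [0.3447 0.1689 0.03  ]
 [0.3362 0.4272 0.03  ]]
0.2591637706524
0.16958786938879175
0.25850869612247795
0.17058319182719867
full tail [[ 0.57859249 -0.00895454  0.076     ]
 [ 0.5685979  -0.06436126  0.076     ]]
tape [[ 0.51141881 -0.38515854  0.024     ]] radio [[ 0.48412567 -0.20191112  0.032     ]
 [ 0.38690755 -0.22979178  0.032     ]
 [ 0.36768199 -0.17789232  0.032     ]] wide [[ 0.43578674  0.04879596  0.024     ]
 [ 0.4589702  -0.04797071  0.024     ]
 [ 0.36026797 -0.07400816  0.024     ]
 [ 0.33612075  0.02175854  0.024     ]]
fresh c [ 0.44592826 -0.28492222  0.02      ] 21.326623089409626
tray c [0.42547658 0.30116755 0.03      ] 2.1015879731646705
rec c [ 0.74893491 -0.02260585  0.104     ] -13.196419899641006
```

```bash
cat >> h.py <<'E'
import pickle
def snap(tag,name='wrist'):
    c=robot.get_calibration(name); s=robot.observe(); im=robot.grab_frame(name)
    cv2.imwrite(f'pics/{tag}_raw.png',im); cv2.imwrite(f'pics/{tag}.png',cv2.resize(im,(800,600),interpolation=cv2.INTER_CUBIC))
    pickle.dump((c,s),open(f'pics/{tag}.pkl','wb')); return c,s,im
def load(tag): return pickle.load(open(f'pics/{tag}.pkl','rb'))
E
python3 - <<'E'
from h import *
robot.move_pose([0.49,-0.02,0.26],[180,0,167])
c,s,im=snap('w1'); print(s['time'],s['tool_pos'],s['tcp_rot'],s['q'],s['ft_force'])
print(ray(c,256,192))
E
```

```text
2.6333 [ 0.49008781 -0.0193985   0.26007587] [1.79994277e+02 5.06949988e-03 1.67056173e+02] [-1.75911935e+01 -1.36127061e+01 -1.77624007e+01  8.58457163e+01
  6.11496297e-03 -4.64736636e+00] [-0.28701409 -0.19249338  0.54794363]
(array([ 0.41169001, -0.00063666,  0.329673  ]), array([ 0.31386162, -0.06176139, -0.94753754]))
```

View pics/w1.png

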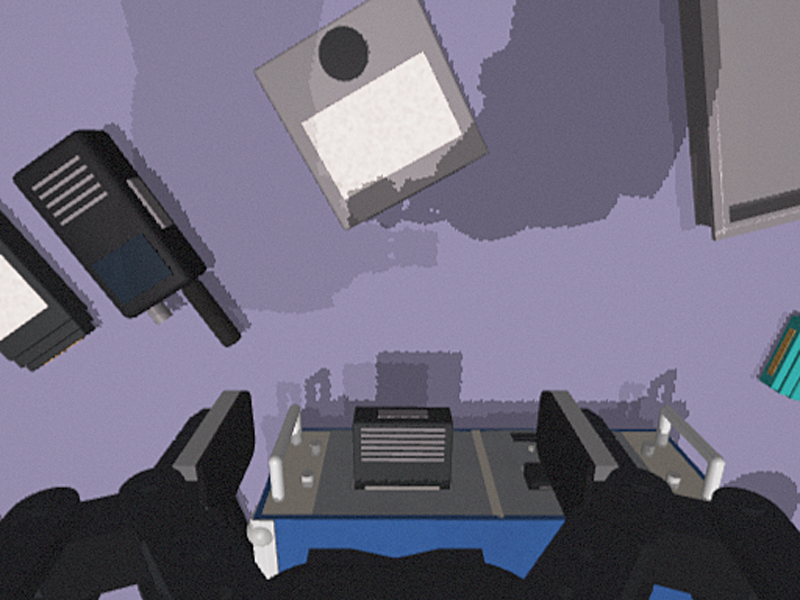

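```bash
python3 - <<'E'
from h import *
im=cv2.imread('pics/w1_raw.png')
x0,y0,x1,y1,s=160,245,380,370,3.6
c=cv2.resize(im[y0:y1,x0:x1],None,fx=s,fy=s,interpolation=cv2.INTER_CUBIC)
for x in range(x0,x1,10): cv2.line(c,(int((x-x0)*s),0),(int((x-x0)*s),6 if x%50 else 14),(0,255,255),1)
for y in range(y0+5,y1,10): cv2.line(c,(0,int((y-y0)*s)),(6 if y%50 else 14,int((y-y0)*s)),(0,255,255),1)
cv2.imwrite('pics/w1c.png',c)
E
```

```text
(no output)
```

View pics/w1c.png

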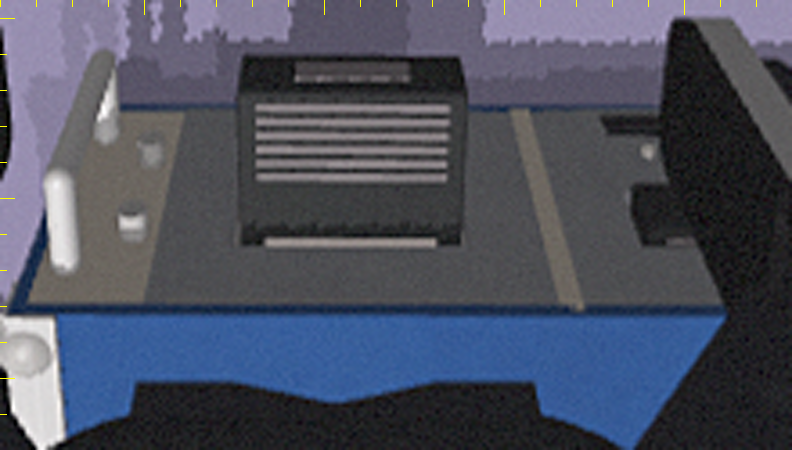

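```bash
python3 - <<'E'
from h import *
c,s=load('w1')
k=3.6
def P(pts,z): return np.array([px2z(c,160+x/k-.36,245+y/k-.36,z) for x,y in pts])
def rep(n,p):
    d=p[1]-p[0]; print(n,p.round(4).tolist(),np.linalg.norm(d).round(4),'yaw',np.degrees(np.arctan2(d[1],d[0])).round(2)+90)
rep('tailtop',P([(239,92),(467,92)],.076))
rep('tailbot',P([(243,57),(462,57)],.056))
rep('fronttop',P([(12,308),(725,308)],.104))
rep('slottop',P([(240,243),(462,243)],.079))
print(np.mean(P([(239,92),(467,92)],.076),0))
E
```

```text
tailtop [[0.5638, -0.061, 0.076], [0.5769, -0.004, 0.076]] 0.0585 yaw 167.07
tailbot [[0.5654, -0.0619, 0.056], [0.5788, -0.0035, 0.056]] 0.0599 yaw 167.07
fronttop [[0.5935, -0.1237, 0.104], [0.6326, 0.0465, 0.104]] 0.1746 yaw 167.07999999999998
slottop [[0.6069, -0.0715, 0.079], [0.6201, -0.0139, 0.079]] 0.0591 yaw 167.07
[ 0.57037832 -0.03246899  0.076     ]
```

```bash
cat >> h.py <<'E'
YS=-12.93
XD=np.array([np.cos(np.radians(YS)),np.sin(np.radians(YS)),0]); YD=np.array([-XD[1],XD[0],0])
TAIL=np.array([.5709,-.0325,0])
E
python3 - <<'E'
from h import *
g=TAIL+.015*XD
robot.move_pose([*g[:2],.20],[180,0,180+YS])
robot.set_gripper(.078)
print(robot.line_to([*g[:2],.127],vel=.12,guard=8))
s=robot.observe(); print(s['time'],s['tool_pos'],s['ft_force'])
snap('w2')
E
```

```text
False
4.225 [ 0.58585164 -0.03595034  0.12773303] [0.30027884 0.00254965 0.54287752]
```

View pics/w2.png

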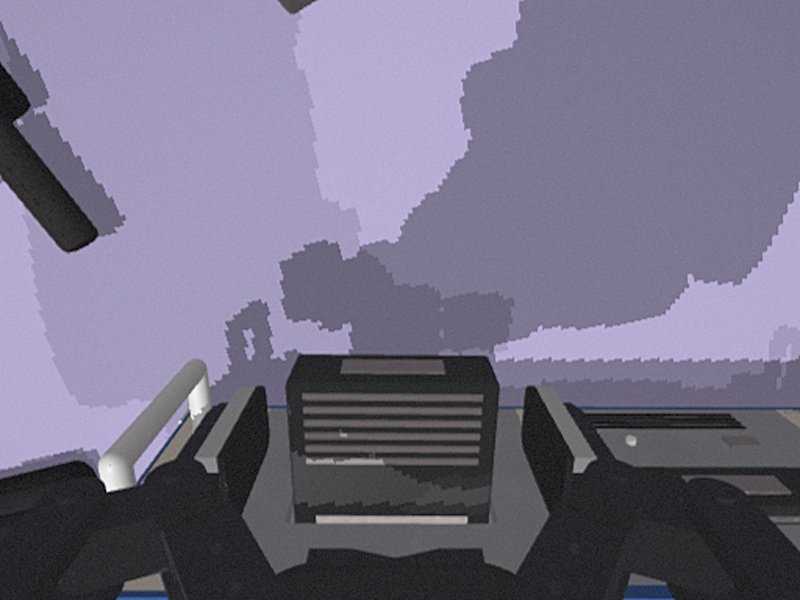

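```bash
python3 - <<'E'
from h import *
robot.set_gripper(.05)
s=robot.observe(); print(s['time'],s['tool_pos'],s['ft_force'],s['gripper_width'])
p=np.array(s['tool_pos'])
e=p-.09*XD; 
print(robot.line_to(e,vel=.10,guard=25))
s=robot.observe(); print(s['time'],s['tool_pos'],s['ft_force'],s['gripper_width'])
snap('w3')
E
```

```text
4.575 [ 0.58611638 -0.03600317  0.12844259] [-1.94576061  1.23629614  5.88261728] 0.05861471215393764
False
5.6167 [ 0.49872403 -0.01598935  0.12846776] [ 0.76589153 -0.13294003 -1.36651052] 0.058621214781423896
```

View pics/w3.png

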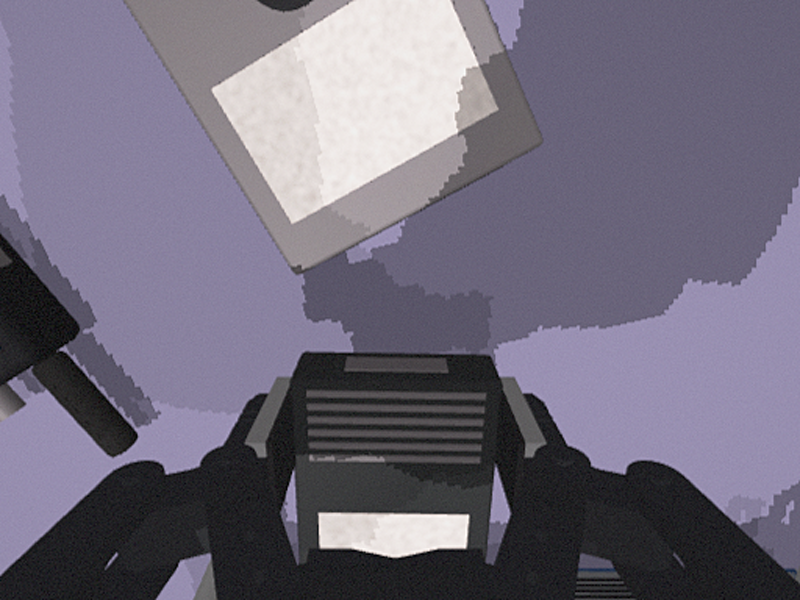

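```bash
python3 - <<'E'
from h import *
p=np.array(robot.observe()['tool_pos'])
robot.line_to(p-.02*XD+[0,0,.09],vel=.2)
a=np.radians(2.1); R=np.array([[np.cos(a),-np.sin(a)],[np.sin(a),np.cos(a)]])
t=np.array([.4255,.3012])+R@[-.043,-.060]; print(t)
robot.move_pose([*t,.23],[180,0,-177.9])
s=robot.observe(); print(s['time'],s['tool_pos'],s['tcp_rot'],s['q'],s['gripper_width'])
snap('w4'); snap('t4','top')
E
```

```text
[0.3847275  0.23966462]
7.3167 [0.38511362 0.23903449 0.22937895] [-1.79967987e+02 -3.38815591e-02 -1.77952269e+02] [ 1.52255919e+01 -2.04123595e+01 -2.65329179e+01  8.39197290e+01
 -2.34456719e-02  1.31778598e+01] 0.058926013102625484
```

View pics/w4.png

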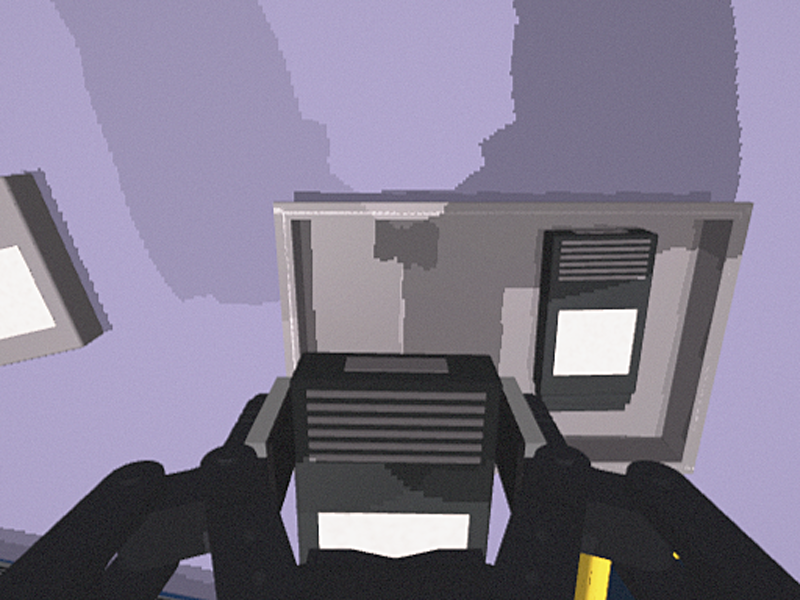

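View pics/t4.png

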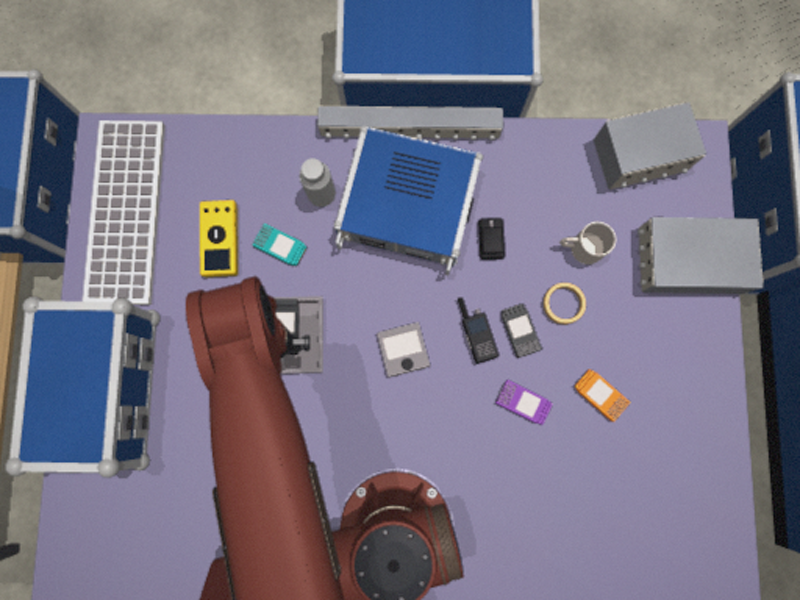

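```bash
python3 - <<'E'
from h import *
c,s=load('w4')
P=lambda x,y,z: px2z(c,x*.64-.18,y*.64-.18,z)
a,b,d=P(275,204,.03),P(752,203,.03),P(693,471,.03)
print(a,b,d,np.linalg.norm(a-b),np.linalg.norm(b-d)); ctr=(a+d)/2; print('ctr',ctr, np.degrees(np.arctan2(*(b-a)[:2][::-1]))-90)
print('old inner edge',P(540,290,.024),P(535,385,.024))
print('target', s['tool_pos'])
E
```

```text
[0.34267841 0.17304314 0.03      ] [0.33289275 0.43033982 0.03      ] [0.50498096 0.43717665 0.03      ] 0.2574827067255666 0.17222396118648833
ctr [0.42382968 0.30510989 0.03      ] 2.1780564689580615
old inner edge [0.38783046 0.32423949 0.024     ] [0.44971662 0.32903514 0.024     ]
target [0.38511362 0.23903449 0.22937895]
```

```bash
python3 - <<'E'
from h import *
p=np.array(robot.observe()['tool_pos'])
robot.line_to([.385,p[1],.085],vel=.15)
robot.pause(.1)
print(robot.line_to([.385,p[1],.074],vel=.03,guard=5))
s=robot.observe(); print(s['time'],s['tool_pos'],s['ft_force'],s['gripper_width'])
E
```

```text
True
8.9833 [0.38542241 0.23883429 0.07668117] [-1.02028983 -0.62780517  7.2873915 ] 0.05876724950035444
```

```bash
python3 - <<'E'
from h import *
robot.set_gripper(.078)
p=np.array(robot.observe()['tool_pos'])
robot.line_to([p[0],p[1],.20],vel=.2)
snap('w5'); print(robot.observe()['time'])
# go to fresh
a=np.radians(21.3); c=np.array([.446,-.285]); x=np.array([np.cos(a),np.sin(a)])
t=c-.05*x
robot.move_pose([*t,.23],[180,0,-158.7])
s=robot.observe(); print(s['time'],s['tool_pos'],s['tcp_rot'],s['q'])
snap('w6')
E
```

```text
10.1333
12.0917 [ 0.399746   -0.30249597  0.22987977] [ 1.79981031e+02  4.48105042e-03 -1.58653864e+02] [-5.21029157e+01 -1.15217584e+01 -1.90824343e+01  8.24562304e+01
  9.69894200e-03 -7.34490536e+01]
```

View pics/w5.png

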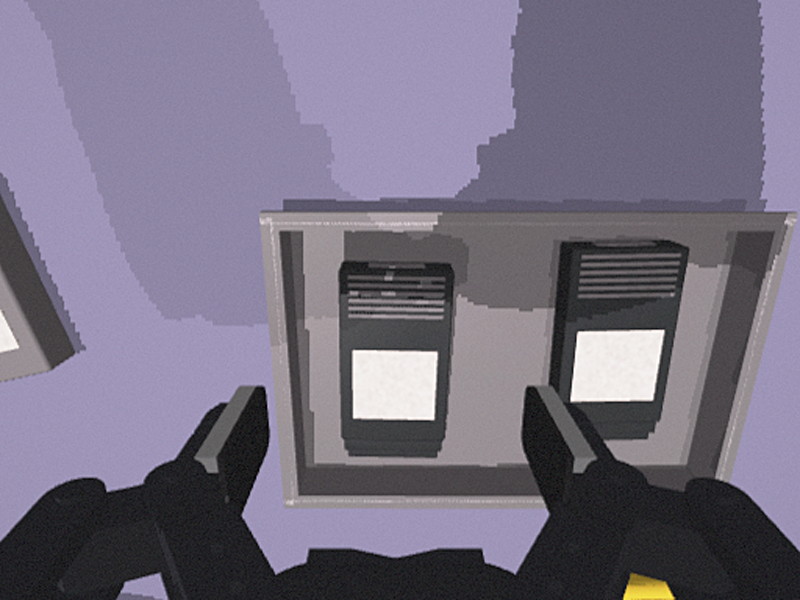

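View pics/w6.png

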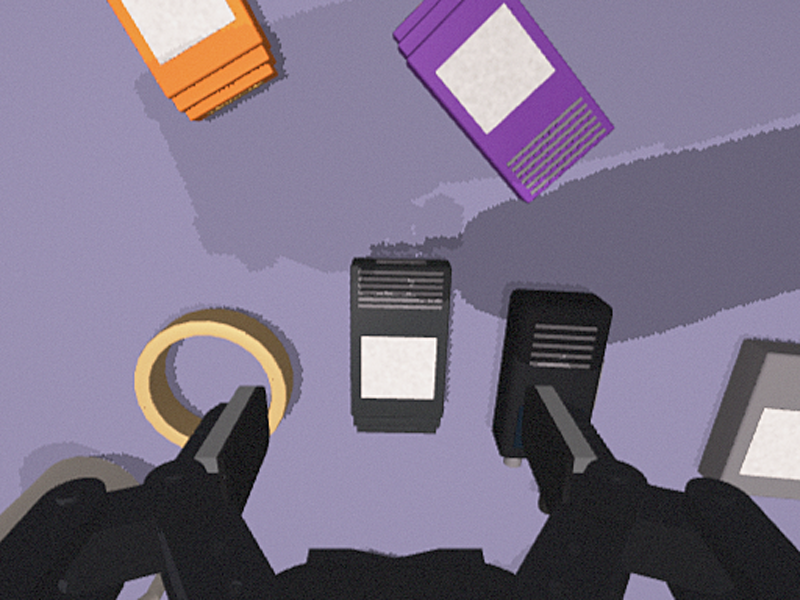

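```bash
python3 - <<'E'
from h import *
im=cv2.imread('pics/w6_raw.png')
x0,y0,x1,y1,s=180,155,350,285,4
c=cv2.resize(im[y0:y1,x0:x1],None,fx=s,fy=s,interpolation=cv2.INTER_CUBIC)
cv2.imwrite('pics/w6c.png',c)
E
```

```text
(no output)
```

View pics/w6c.png

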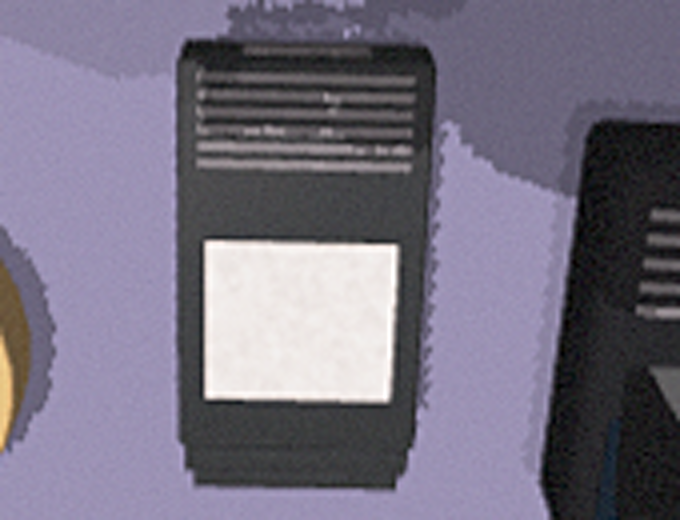

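```bash
python3 - <<'E'
from h import *
c,s=load('w6')
P=lambda x,y,z: px2z(c,180+x/4-.375,155+y/4-.375,z)
tl,tr=P(177,63,.02),P(434,63,.02); ml,mr=P(182,440,.02),P(413,440,.02)
print(tl,tr,np.linalg.norm(tl-tr),np.linalg.norm(ml-mr),np.linalg.norm((tl+tr-ml-mr)/2))
d=(ml+mr-tl-tr)[:2]; print('yaw sides',np.degrees(np.arctan2(d[1],d[0])))
d=(tl-tr)[:2]; print('yaw tail',np.degrees(np.arctan2(d[1],d[0]))+90)
a,b=P(203,242,.02),P(400,242,.02);e,f=P(204,402,.02),P(391,403,.02)
d=(e+f-a-b)[:2]; print('label',np.degrees(np.arctan2(d[1],d[0])))
print('tail mid',(tl+tr)/2, 'connector', P(293,487,.01))
print('radio near edge',P(590,125,.032),P(545,470,.032),'tape',P(30,300,.024))
E
```

```text
[ 0.40275297 -0.32891359  0.02      ] [ 0.38139581 -0.27428014  0.02      ] 0.05865954010189949 0.05835415367354278 0.09828875233900353
yaw sides 20.35811481943267
yaw tail 21.3513905817604
label 20.16351528237041
tail mid [ 0.39207439 -0.30159686  0.02      ] connector [ 0.50361272 -0.26103744  0.01      ]
radio near edge [ 0.37940469 -0.23883582  0.032     ] [ 0.4631805 -0.2108808  0.032    ] tape [ 0.46962285 -0.34197262  0.024     ]
```

```bash
python3 - <<'E'
from h import *
y=20.5; a=np.radians(y); x=np.array([np.cos(a),np.sin(a)])
t=np.array([.3920,-.3016])+.014*x
robot.line_to([*t,.12],vel=.2,rotation=[180,0,y-180])
print(robot.line_to([*t,.0735],vel=.08,guard=6))
s=robot.observe(); print(s['time'],s['tool_pos'],s['tcp_rot'],s['ft_force']); z0=s['tool_pos'][2]
robot.set_gripper(.05)
s=robot.observe(); print(s['time'],s['tool_pos'],s['ft_force'],s['gripper_width'])
robot.line_to([*t,.20],vel=.2)
s=robot.observe(); print(s['time'],s['tool_pos'],s['ft_force'],s['gripper_width'])
p=TAIL-.14*XD
robot.move_pose([*p[:2],.20],[180,0,180+YS])
s=robot.observe(); print(s['time'],s['tool_pos'],s['tcp_rot'],s['ft_force'],s['gripper_width'])
snap('w7'); snap('s7','side')
E
```

```text
False
13.575 [ 0.40513595 -0.29674864  0.07358143] [ 1.79996988e+02  6.37477326e-04 -1.59501420e+02] [ 0.03743287 -1.08264601 -0.97933103]
13.8833 [ 0.40554066 -0.29720981  0.07446642] [0.49547656 0.34939969 6.6611926 ] 0.058651572445485335
14.6667 [ 0.40470887 -0.29623221  0.19852304] [-1.09455559 -0.0655168  -2.21154475] 0.05834154664911945
15.8083 [ 0.43433594 -0.00158764  0.19936536] [-1.79990714e+02 -4.81899226e-02  1.67098279e+02] [-0.24750882 -0.21747878 -1.66982861] 0.058335856096239154
```

View pics/w7.png

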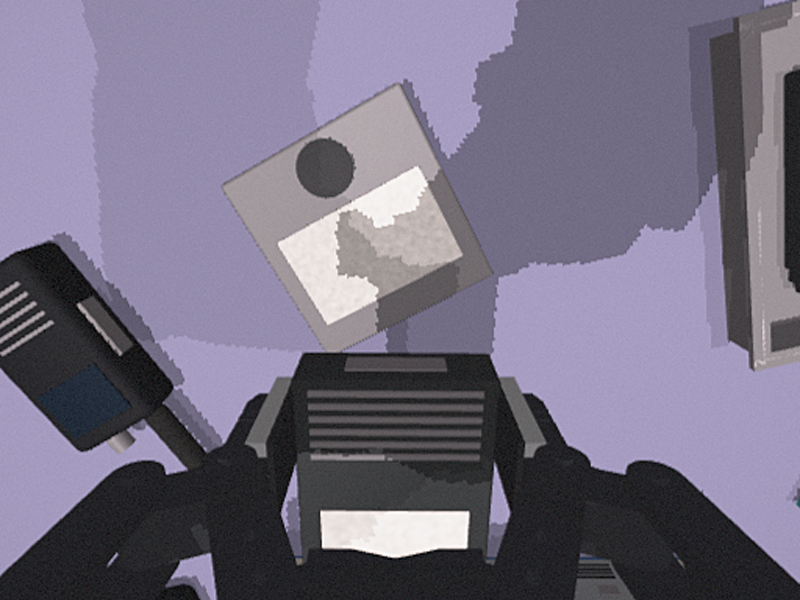

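View pics/s7.png

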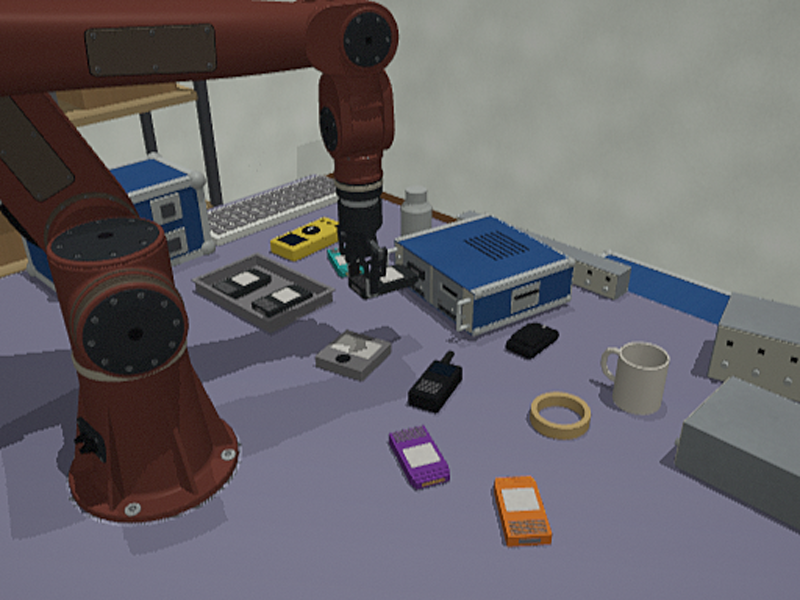

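```bash
python3 - <<'E'
from h import *
im=cv2.imread('pics/w2_raw.png')
x0,y0,x1,y1,s=160,290,340,350,4.4
c=cv2.resize(im[y0:y1,x0:x1],None,fx=s,fy=s,interpolation=cv2.INTER_CUBIC)
c=np.clip(c.astype(float)*1.8,0,255).astype(np.uint8)
im=cv2.imread('pics/s7_raw.png')
d=cv2.resize(im[140:220,220:380],(792,396),interpolation=cv2.INTER_CUBIC)
d=np.clip(d.astype(float)*1.5,0,255).astype(np.uint8)
h=min(c.shape[1],792)
cv2.imwrite('pics/w2c.png',np.vstack([c[:200,:h],d[:,:h]]))
E
```

```text
(no output)
```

View pics/w2c.png

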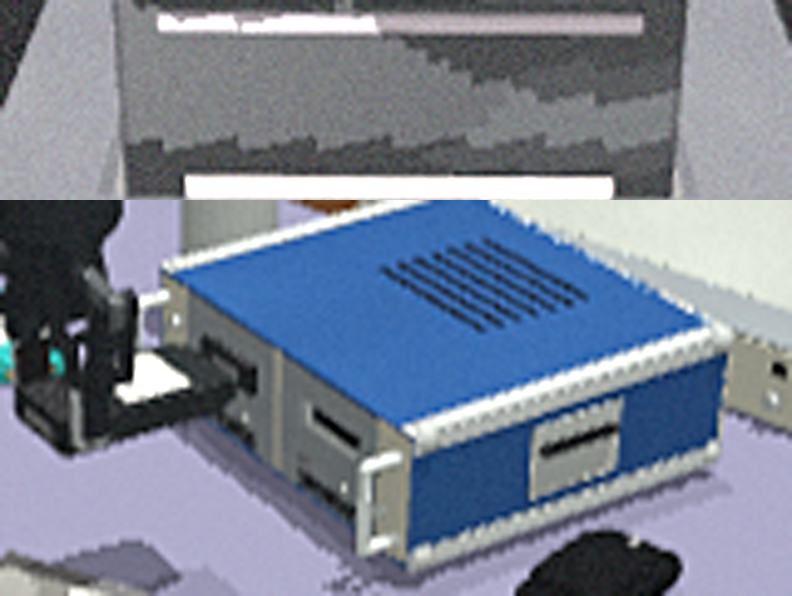

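```bash
cat >> h.py <<'E'
def nl(p): p=np.array(p); return p@XD, p@YD
def at(n,l,z): q=n*XD+l*YD; return [q[0],q[1],z]
E
python3 - <<'E'
from h import *
L=.0964; Z=.1317
# connector end = TCP + 102mm ; face n=.606
robot.line_to(at(.490,L,Z),vel=.15)
robot.pause(.2)
s=robot.observe(); n,l=nl(s['tool_pos']); z=s['tool_pos'][2]; print(n,l,z,s['tcp_rot'],s['ft_force'])
cz=Z+(Z-z); cl=L+(L-l)
robot.line_to(at(.496,cl,cz),vel=.05)
snap('s8','side')
s=robot.observe(); print(nl(s['tool_pos']),s['tool_pos'][2],s['ft_force'])
hit=robot.line_to(at(.535,cl,cz),vel=.05,guard=8)
s=robot.observe(); print(hit,s['time'],nl(s['tool_pos']),s['tool_pos'][2],s['ft_force'],s['torque'])
snap('s9','side');snap('w9')
E
python3 - <<'E'
import cv2,numpy as np
o=[]
for t in ('s8','s9'):
    im=cv2.imread(f'pics/{t}_raw.png'); o.append(cv2.resize(im[150:220,235:345],(660,420),interpolation=cv2.INTER_CUBIC)[:300])
cv2.imwrite('pics/s89.png',np.vstack(o))
E
```

```text
0.4901167148011271 0.09639793976692523 0.13255944853323842 [-1.79993106e+02  7.61446359e-02  1.67076805e+02] [ 0.63745834  0.41831273 -1.83041813]
(np.float64(0.4960712049916339), np.float64(0.09642049146249926)) 0.1308681527984782 [-0.14950337  0.45436202 -2.51628803]
False 18.15 (np.float64(0.5350227731974297), np.float64(0.09640920763628431)) 0.13085768455130697 [ 0.28421724 -0.3737805  -2.53410043] [-0.00800342 -0.01248656  0.00849294]
```

View pics/s89.png

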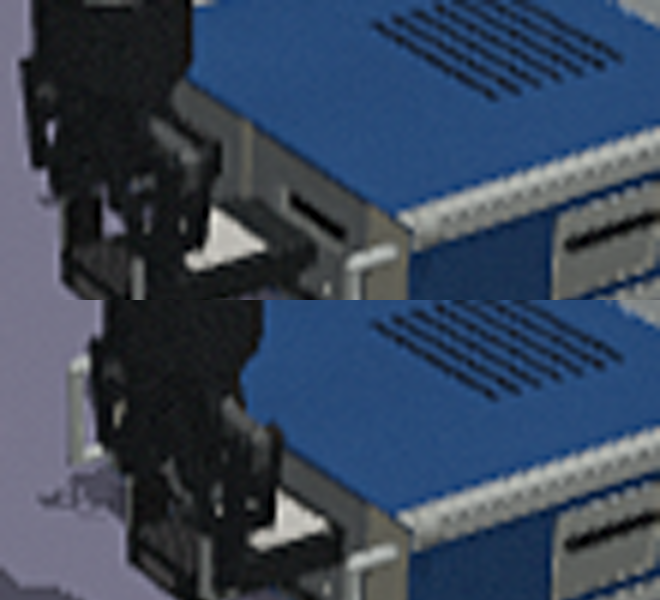

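View pics/w9.png

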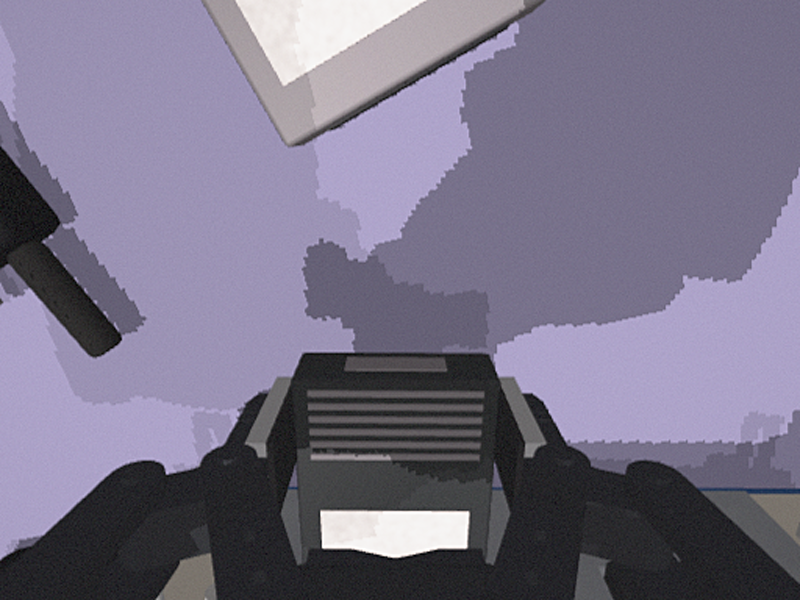

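```bash
python3 - <<'E'
from h import *
s=robot.observe(); z=s['tool_pos'][2]; n,l=nl(s['tool_pos'])
hit=robot.line_to(at(.589,.0964,.1309-.0),vel=.06,guard=12)
s=robot.observe(); print(hit,s['time'],nl(s['tool_pos']),s['tool_pos'][2],s['ft_force'],s['torque'])
snap('w10')
E
```

```text
False 19.3 (np.float64(0.5889447092406754), np.float64(0.09643303274033245)) 0.1309507578036656 [ 1.18766613 -0.57162189 -2.65690049] [ 0.01896869 -0.04352605  0.03509525]
```

View pics/w10.png

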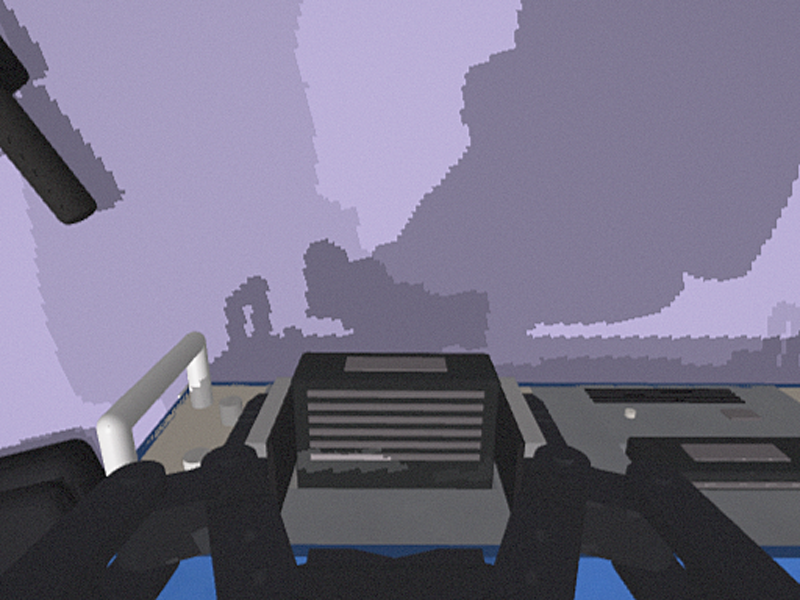

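```bash
python3 - <<'E'
from h import *
hit=robot.line_to(at(.589,.0964,.1297),vel=.03,guard=4); print(hit,robot.observe()['ft_force'])
robot.set_gripper(.078)
robot.line_to(at(.589,.0964,.185),vel=.2)
snap('w11')
robot.line_to(at(.535,.0964,.185),vel=.2)
robot.set_gripper(0.0)
robot.line_to(at(.535,.0964,.136),vel=.2,guard=10)
s=robot.observe(); print(s['time'],nl(s['tool_pos']),s['tool_pos'][2],s['ft_force'],s['gripper_width'])
snap('w12')
E
```

```text
False [-2.58079266  0.08848404  4.09477739]
21.9333 (np.float64(0.5344193094032595), np.float64(0.09644461344764238)) 0.1357739774817548 [ 1.02251887 -0.92478238  0.61884138] -0.0004421949332659169
```

View pics/w11.png

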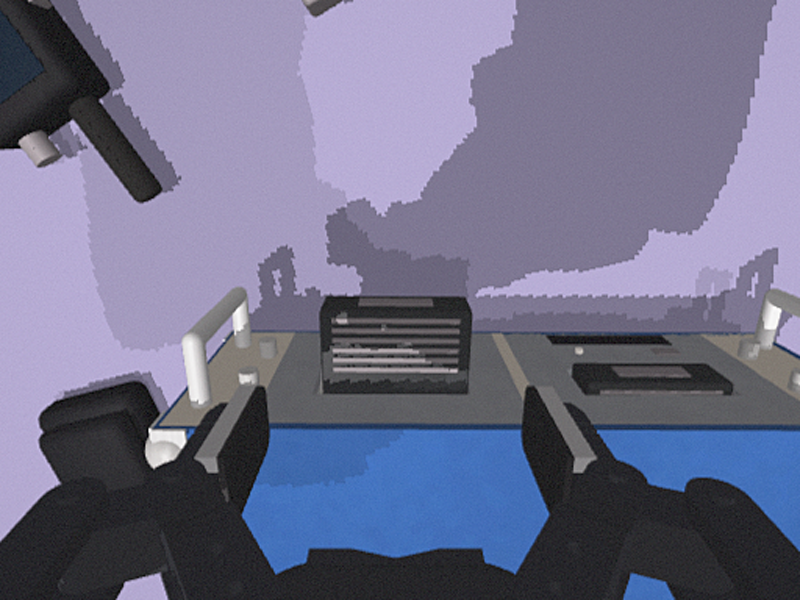

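View pics/w12.png

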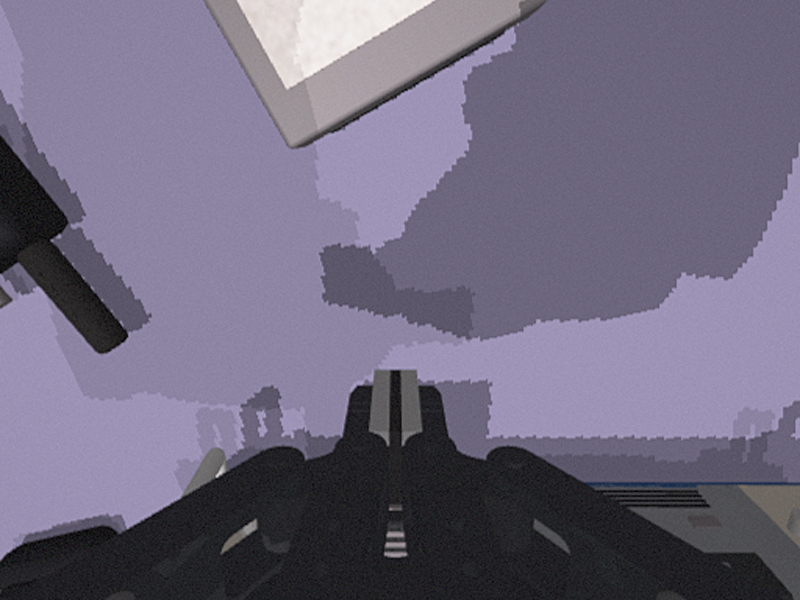

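```bash
python3 - <<'E'
from h import *
hit=robot.line_to(at(.602,.0964,.136),vel=.03,guard=14)
s=robot.observe(); print(hit,s['time'],nl(s['tool_pos']),s['tool_pos'][2],s['ft_force'])
n=nl(s['tool_pos'])[0]
robot.line_to(at(n-.05,.0964,.136),vel=.15)
robot.line_to(at(.50,.0964,.24),vel=.2)
s=robot.observe(); print(s['time'],s['ft_force'])
snap('w13')
E
```

```text
True 23.7417 (np.float64(0.5937829057190551), np.float64(0.09643396463867147)) 0.13525426483699862 [ 0.54713386  0.02037808 -0.11619372]
24.9333 [-0.54082212 -0.43006795 -0.76953964]
```

View pics/w13.png

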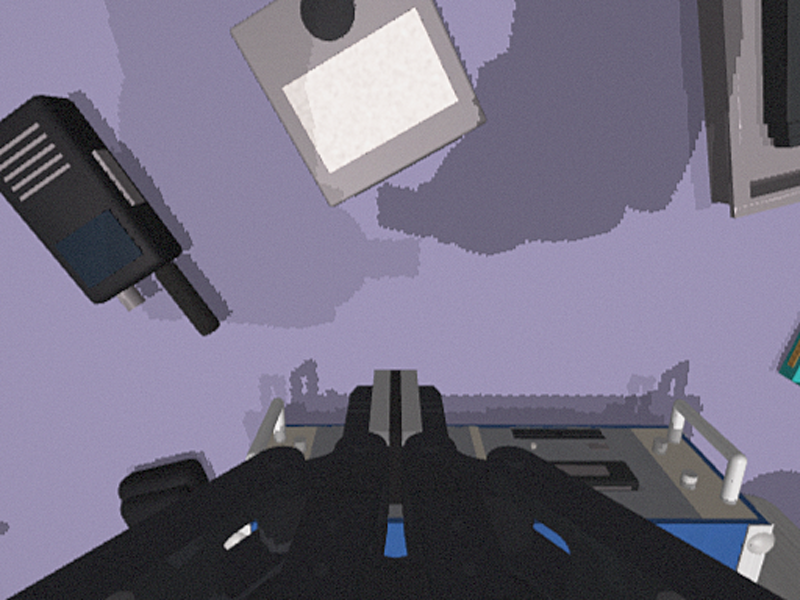

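```bash
python3 - <<'E'
from h import *
robot.set_gripper(.085)
robot.move_pose(at(.57,.125,.22),[180,0,180+YS])
snap('w14'); print(robot.observe()['time'])
E
python3 - <<'E'
import cv2
im=cv2.imread('pics/w14_raw.png')
cv2.imwrite('pics/w14c.png',cv2.resize(im[180:320,130:400],None,fx=2.9,fy=2.9,interpolation=cv2.INTER_CUBIC))
E
```

```text
26.225
```

View pics/w14c.png

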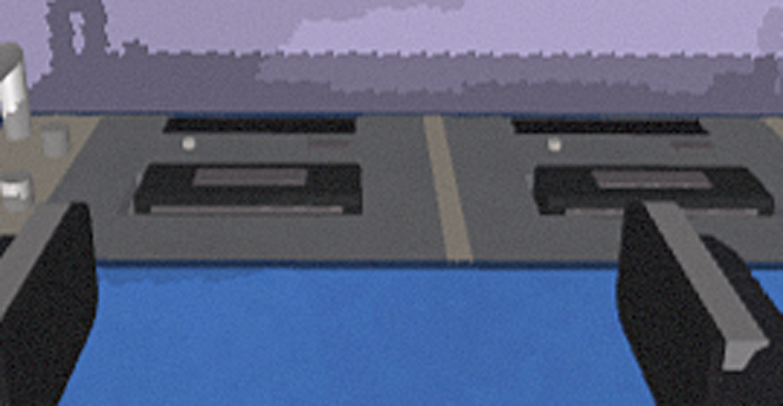

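```bash
python3 - <<'E'
from h import *
c,s=load('w14'); im=cv2.imread('pics/w14_raw.png').astype(float)
P=lambda x,y,z: px2z(c,130+x/2.9-.33,180+y/2.9-.33,z)
for n,x,ys in (('L',250,(163,192,213,263)),('R',640,(167,194,213,264))):
    print(n,[round(nl(P(x,y,z))[0],4) for y,z in zip(ys,(.056,.076,.079,.104))])
g=im.mean(2)
for x in (250,640):
    u=int(130+x/2.9); print(x,g[228:262,u-6:u+7].mean(1).round(0).astype(int).tolist())
for x in (165,600) :
    u=int(130+x/2.9); print(x,g[228:262,u-3:u+3].mean(1).round(0).astype(int).tolist())
E
```

```text
L [np.float64(0.6053), np.float64(0.6037), np.float64(0.6081), np.float64(0.607)]
R [np.float64(0.6064), np.float64(0.6041), np.float64(0.608), np.float64(0.6072)]
250 [90, 88, 88, 89, 89, 88, 90, 84, 56, 33, 67, 81, 78, 78, 86, 73, 40, 34, 36, 40, 41, 40, 50, 87, 100, 78, 78, 92, 89, 90, 90, 91, 92, 90]
640 [92, 91, 89, 89, 88, 88, 90, 91, 78, 45, 41, 69, 80, 78, 76, 97, 78, 29, 34, 38, 44, 53, 61, 59, 56, 53, 51, 46, 39, 38, 31, 31, 32, 30]
165 [91, 89, 91, 89, 90, 90, 93, 87, 57, 29, 34, 32, 36, 36, 39, 34, 36, 37, 36, 41, 44, 40, 48, 85, 99, 78, 78, 92, 90, 90, 89, 91, 90, 89]
600 [88, 88, 89, 88, 88, 88, 89, 92, 77, 44, 44, 64, 70, 61, 60, 61, 51, 34, 32, 40, 42, 48, 45, 52, 84, 97, 84, 85, 92, 89, 90, 90, 91, 91]
```

```bash
python3 - <<'E'
from h import *
robot.set_gripper(0.0)
robot.move_pose(at(.545,.0964,.18),[180,0,180+YS])
robot.line_to(at(.565,.0964,.136),vel=.15,guard=10)
robot.line_to(at(.586,.0964,.136),vel=.08,guard=10)
f0=robot.observe()['ft_force']; k=0
for n in np.arange(.588,.604,.001):
    hit=robot.line_to(at(n,.0964,.136),vel=.03)
    s=robot.observe(); f=(np.array(s['ft_force'])-f0)@XD; print(round(n,4),round(nl(s['tool_pos'])[0],4),round(f,1))
    if f<-22: break
s=robot.observe(); print(s['time'])
robot.line_to(at(.54,.0964,.137),vel=.15)
robot.line_to(at(.48,.11,.26),vel=.25)
robot.set_gripper(.085)
robot.move_pose(at(.55,.16,.26),[180,0,180+YS])
robot.pause(.2)
snap('w15'); snap('s15','side'); snap('t15','top'); print(robot.observe()['time'])
E
```

```text
0.588 0.5878 0.8
0.589 0.5889 1.4
0.59 0.5901 0.7
0.591 0.591 1.0
0.592 0.592 1.9
0.593 0.593 0.2
0.594 0.5939 -0.5
0.595 0.5941 -5.2
0.596 0.5943 -10.7
0.597 0.5944 -16.2
0.598 0.5946 -22.0
30.9667
33.7667
```

View pics/w15.png

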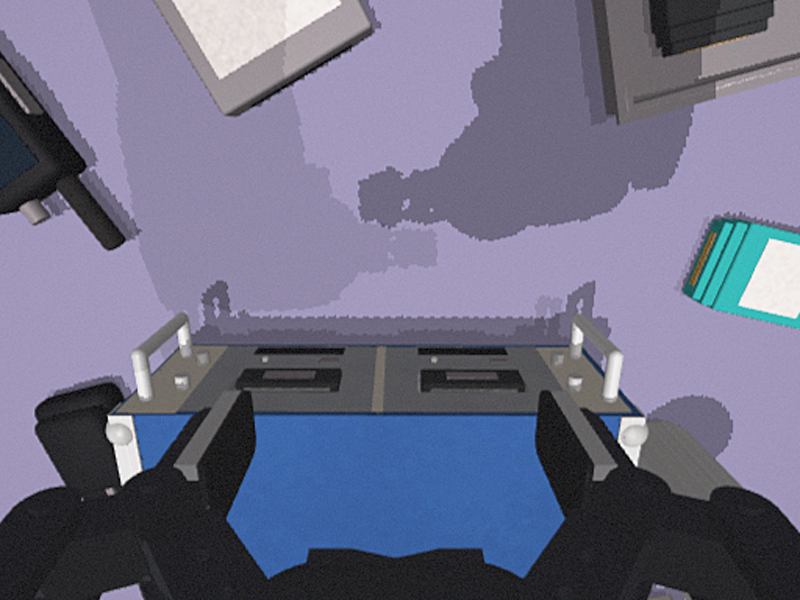

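View pics/s15.png

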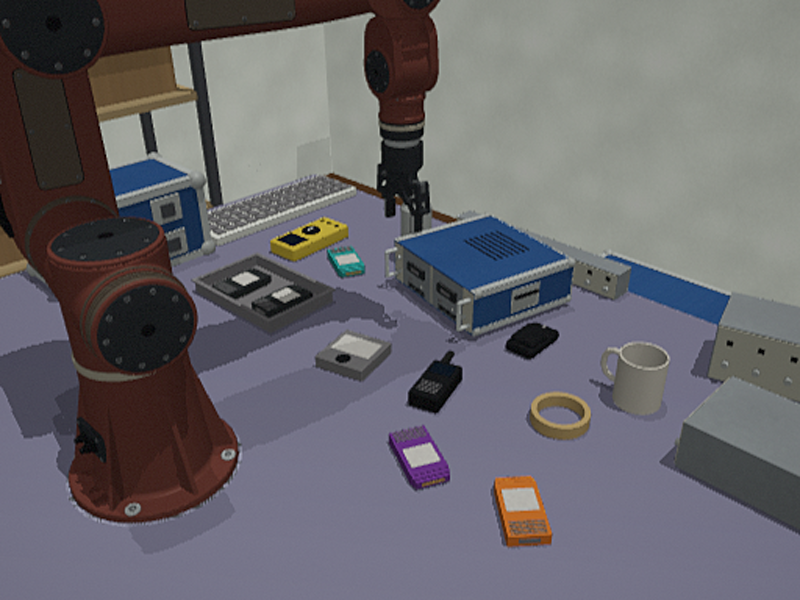

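View pics/t15.png

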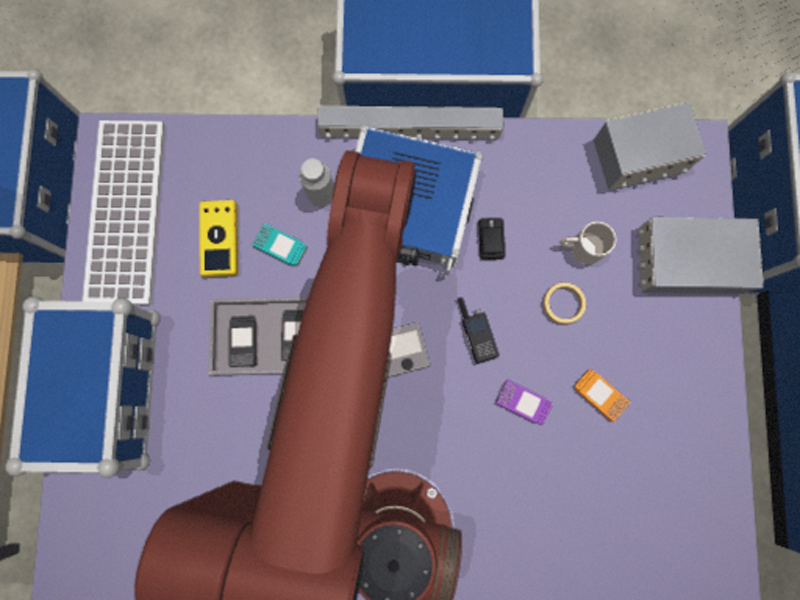

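A hard stop shows at the same place on both pushes. The two tails, at (290,380) and (472,380) in the wrist view, stand out equally. Both cartridges lie flat in the tray, everything else is where it was, and the gripper touches nothing.

```bash
python3 - <<'E'
from h import *
robot.job_done(); print(robot.observe()['time'])
E
```

```text
the job is handed in; nothing more can be done
the job is handed in; nothing more can be done
```

The cartridge swap is done and handed in at about 34 s of the 67 s allowed. Handing in gave no verdict.

- **Full cartridge:** I drew it out of the slot at recorder y = -55 mm and set it down flat in the free (-y) half of the tray. It touched down under a light force guard before I let go, and it lies clear of the earlier cartridge and the tray walls.
- **Spare cartridge:** I took the dark one between the radio and the tape and left the purple, orange and turquoise look-alikes alone. It went in connector end first with no jamming. I let go with about 30 mm still out, then pushed it home with the closed fingertips.
- **Fully home:** The first push stopped at a tool position of 0.5938 m along the slot axis. The second, firmer push met a stiff stop at 0.594 m, with force rising to 22 N. In the pictures its tail stands out the same as the fixed cartridge in the other slot, to within about 1 mm.
- **Other objects:** In the last side and top views nothing else looked moved, though the arm hid part of the recorder and tray from above. The gripper was open and touching nothing.
- **Disagreement:** The tray measured about 257 × 172 mm in the images against the given 250 × 165 mm. I didn't find the cause; the placing had more than 20 mm to spare on each side, so it didn't matter.

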